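# Drive the stuck axle pin out of a castor

### The job

The axle pin of the equipment castor lying on the bench block is stuck. Take the slim drift out of the tool stand, drive the pin down with it from above until the pin is right out of the castor's lower cheek and in the catch bush below, then hang the drift back in the hole it came from and let go. Leave the other two tools hanging in the stand.

Things in the scene. Friction and masses are not known exactly. Their poses are not given: they have to be found in the camera images.
- drift: slim steel drift, 152 mm long, hanging upright in one of the stand's holes; the one with a long thin tip and a long round ringed handle. Origin on its axis at the tip's flat end, z up. Heights above the origin: tip 8 mm diameter 0-62 mm, widening to 16 mm, collar 34 mm diameter 86-92 mm (rests on the stand), handle 18 mm diameter 92-152 mm: grip there
- drift_tip (a point): the flat end of the drift's tip, same point as the drift's origin
- thick_drift: tool to leave alone: blunt steel drift with a 20 mm thick tip (too thick for the bore) and a square 20 mm handle that stands to 156 mm above the worktop: carry the drift's tip over it. Origin on its axis, 86 mm below the underside of its collar
- centre_punch: tool to leave alone: pointed steel punch with a short waisted handle, 17 mm thick at most, standing to 144 mm above the worktop. Origin on its axis, 86 mm below the underside of its collar
- stand: wooden tool stand, fixed, 62 x 222 x 100 mm, open front and back. Origin: centre of its underside, z up. Three holes, 24 mm diameter, in its top board (top 100 mm up, 8 mm thick) at y = -65, 0, +65 mm; which tool hangs where varies. A hanging tool's origin is 14 mm above the worktop. Fingers closing along the stand's x axis clear the neighbouring tools
- castor: castor with a 75 mm grey wheel, fixed on its side on a 54 mm high aluminium bench block, axle upright. Origin on the worktop below the axle, z up; mounting plate 74 mm from the axle along x. Bore through cheeks and wheel 18 mm; underside of lower cheek 54 mm above the worktop; below it a black rubber catch bush takes the pin
- castor_mouth (a point): centre of the dished steel boss on the upper cheek, on the axle's axis at its rim, 102 mm above the worktop. The dish is 32 mm wide at the rim and narrows like a funnel over 14 mm to the 18 mm bore, so it guides the tip in
- axle_pin (a joint): how far the pin has been driven down, m. 0 = its top at the bottom of the dish, 88 mm above the worktop; it starts at 0 to 6 mm. 34 mm = top just level with the underside of the lower cheek; stop at 45 mm. It is stiff, takes about 8 N to move (a little more when quick), and stays where it is left
- axle_pin_top (a point): centre of the top face of the brass axle pin, 16 mm diameter, 34 mm long, seen down the dish

How it is judged (in metres and radians):
On the way:
1. the pin's top is driven below the castor's lower cheek (34 mm) by the tip of the slim drift (value of joint axle_pin above 0.034 m and distance between drift_tip and axle_pin_top below 0.012 m and contact force between drift and castor above 0.5 N).
At the end, for the whole second after the job is handed in: the pin is driven at least 34 mm, clear of the castor's lower cheek, and the slim drift hangs at rest in the hole it came from, upright within 10 degrees and within 15 mm of where it started, released (value of joint axle_pin above 0.034 m and distance of drift from where it was at the start of the episode below 0.015 m and angle between drift's own z axis and vertical below 0.17 rad and linear speed of drift below 0.03 m/s); the robot touches nothing.
It fails at once if the thick drift or the centre punch is taken out of or knocked from its hole (moved over 25 mm) (distance of any of thick_drift, centre_punch from where it was at the start of the episode above 0.025 m).
It also fails if it takes over 54 s, if anything falls off the work surface, if the arm or the gripper's body presses on something with over 40 N, if the wrist force passes 120 N, or if a joint passes its speed limit or range.

### The arm

A 6-joint arm with a two-finger parallel gripper is mounted at the origin on a cart in front of the work surface, level with it; the furniture and walls round the work are solid. World frame = base frame: x ahead of the robot, y to its left, z up, the work surface at z = 0. Lengths are in mm, angles in degrees, forces in N, time in s.
With the tool pointing down it reaches from about 350 to 850 mm from the base axis. Payload 8.1 kg.
Tool frame: the origin (TCP) lies midway between the tips of the shut fingers; the grasp point (between the pads) lies 19 mm behind it; z points along the fingers, y is the line along which they close (so a half turn about z gives the same grasp; the last joint's range is limited). The gripper opens to 85 mm and grips with 20 to 120 N. Pads are 22 mm wide; open, the fingers measure 114 mm over their backs; the gripper's body (76 mm by 85 mm) begins 54 mm behind the grasp point. The pads swing forward as they close: fully open they stand 13 mm farther back than shut.
Start: joints at [-71.757, 7.471, 85.268, -0, 87.261, -4.893], TCP at [235.769, -551.741, 231.292] pointing down, gripper open.
Joint ranges: [-169.43, 169.43], [-51.17, 129.36], [1.28, 143.12], [-76.62, 256.62], [0, 156.53], [-152.29, 152.29]. Speed limits (degrees/s): [136.94, 136.94, 159.86, 180, 180, 180].

### API

Orientations are given as [roll, pitch, yaw] about the fixed x, y, z axes, in that order (R = Rz(yaw) Ry(pitch) Rx(roll)).
In Python, from bench import r gives the robot as it stands.
- The arm moves only by the tool apply_moves, never from a script. Its argument "steps" is a list of rows, each a list of 7 numbers: the opening, from -1 (shut) to 1 (fully open), then the shift along the tool's x, y, z in mm, then the turn, a rotation vector about the tool's x, y, z in units of 5 degrees (1.0 is 5 degrees). A call has exactly 8 rows; each row shifts and turns the commanded pose from where the row before left it, along the tool's axes as they then stand; what a row does not reach is not made up. A row lasts 1/10 s, in which the tool goes at most 50 mm and 8.59 degrees, less where a joint would pass 70% of its speed; a pose out of reach is approached as far as the arm can. A call is refused whole if a number of a shift passes 50 or a number of a turn 1, either way. A call with a gripper value outside its range is refused whole. The fingers move at their own pace and stop on an object; "squeeze" is the grip in N (left out, the last holds). Time passes only in rows, so rows that do not move let the fingers close, or fill a call up. It gives the time, the measured TCP pose, the force, the opening and the grip force at its end, in the units of the state.
- r.sense(): the state, without advancing time (a new reading comes with each control period).
- r.snapshot(name): name is "scene" or "top" or "wrist"; returns a dict with "color" (400x640x3 uint8, blue, green, red), "depth" (400x640 float32, mm along the optical axis (not along the pixel's ray), 0 where there is no reading), "mtx" (3x3 intrinsics, pixels), "T" (4x4, takes a point from camera to world coordinates); the wrist camera has in their place "hand_eye" (4x4, takes a point from camera to tool coordinates, whose origin is the TCP and whose axes are the flange's). Camera axes: x right, y down, z forward; pixel columns grow to the right and rows downward; lengths in mm; the calibration is good to about 2 mm. A picture is of the moment at which its call begins: read the wrist's pose just before it.
- r.hand_in(): hands the job in; it is judged then, once.
The state is a dict: "time": time; "joint_pos": joint angles; "qd": joint speeds; "joint_efforts": joint torques, N m; "tool_pos": TCP position; "tcp_rot": TCP orientation; "ft_force": force on the tool from outside, world axes, zero at the start; "wrist_torque": the same for the moment, N m; "finger_gap": finger opening in mm; "grip_force": force on a finger pad.
Only numpy, scipy, OpenCV 4.12 (cv2) and the standard library are available. Lean on these libraries where they do the work, as an engineer would, in place of code of your own. Each camera call takes 0.05 s, during which the arm holds its last target. There are 200 camera calls.

## Working session

There is one attempt and no reset: what is moved stays moved. The work goes in short steps, Python scripts to look and compute and a tool call to move; the robot and the scene stay as the last step left them, time stands still between calls to the robot, and variables do not carry over. Pictures are saved under pics/ and viewed, at most 10 in all, crops included, and the job is handed in when it is done.

Besides the shell and the picture viewer there is one more tool, called after "Emit:" by a JSON object that holds its "method" and its "body". apply_moves: Moves the arm, as the interface text tells. Its arguments: {"type":"object","properties":{"steps":{"type":"array"},"squeeze":{"type":"number"}},"required":["steps"]}

```bash
mkdir -p pics; ls; python3 - <<'E'
from bench import r
import cv2,numpy as np
s=r.sense();print(s)
for n in("scene","top"):
    d=r.snapshot(n);cv2.imwrite(f"pics/{n}0.png",d["color"]);np.savez(f"pics/{n}0.npz",**d);print(n,d["mtx"].tolist(),np.round(d["T"],3).tolist())
E
```

```text
pics
{'time': 0.0, 'joint_pos': array([-7.17566364e+01,  7.51411394e+00,  8.53301017e+01,  2.51915488e-04,
        8.72630635e+01, -4.89352682e+00]), 'qd': array([-0.00292014,  0.05836853,  0.06128643, -0.1238292 ,  0.00896189,
       -0.02126383]), 'joint_efforts': array([ 1.91221457e-04, -5.69405258e+01, -5.00553954e+01, -9.58746853e-06,
        1.50064391e-02,  6.43806220e-05]), 'tool_pos': array([ 235.59810035, -551.19679246,  230.2469337 ]), 'tcp_rot': array([-1.79893133e+02, -9.40205615e-03,  2.31368694e+01]), 'ft_force': array([-0.15815796,  0.47263041,  0.6549358 ]), 'wrist_torque': array([ 0.01042555,  0.04156598, -0.04756699]), 'grip_force': 0.0, 'finger_gap': 85.15021123481343}
scene [[418.08117545000727, 0.0, 319.22279414454465], [0.0, 418.08117545000727, 197.54459272077992], [0.0, 0.0, 1.0]] [[-0.834, -0.348, 0.429, 33.204], [-0.552, 0.519, -0.652, 670.232], [0.004, -0.781, -0.625, 788.687], [0.0, 0.0, 0.0, 1.0]]
top [[387.8149488960425, 0.0, 319.3102796190477], [0.0, 387.8149488960425, 193.9321351328409], [0.0, 0.0, 1.0]] [[0.012, -0.982, 0.187, 339.948], [-1.0, -0.013, -0.001, -19.588], [0.004, -0.187, -0.982, 1061.339], [0.0, 0.0, 0.0, 1.0]]
```

View pics/scene0.png

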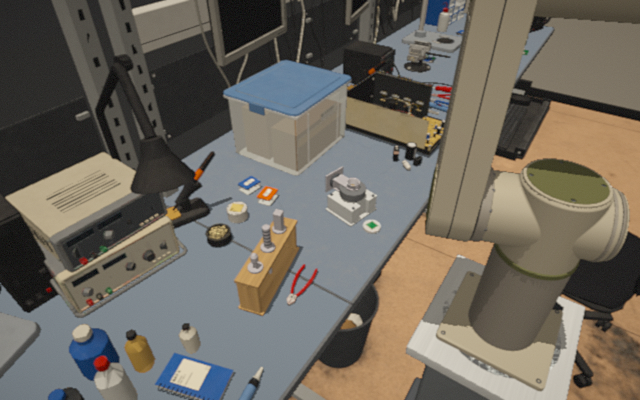

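View pics/top0.png

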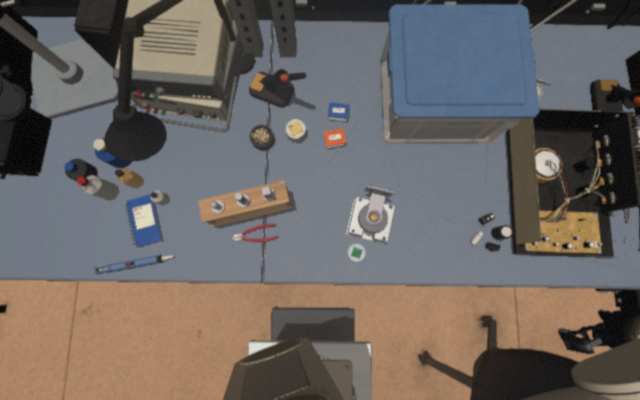

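The scene view shows the stand at about (268,258) with three tools, and the castor at (350,195). In the top view the stand is at (245,203) and the castor boss at (374,216). I'll enlarge both.

```bash
python3 - <<'E'
import cv2,numpy as np
a=np.load("pics/scene0.npz")["color"];b=np.load("pics/top0.npz")["color"]
f=lambda i,x,y,w,h,k:cv2.resize(i[y:y+h,x:x+w],None,fx=k,fy=k,interpolation=cv2.INTER_NEAREST)
A=np.hstack([f(a,225,195,80,60+60,5)[:600,:400],f(b,190,170,110,60,4)[:,:400] if 0 else np.vstack([f(b,193,172,100,60,4),f(b,335,180,80,72,5)])[:600]])
cv2.imwrite("pics/crop1.png",A);print(A.shape)
E
```

```text
(600, 800, 3)
```

View pics/crop1.png

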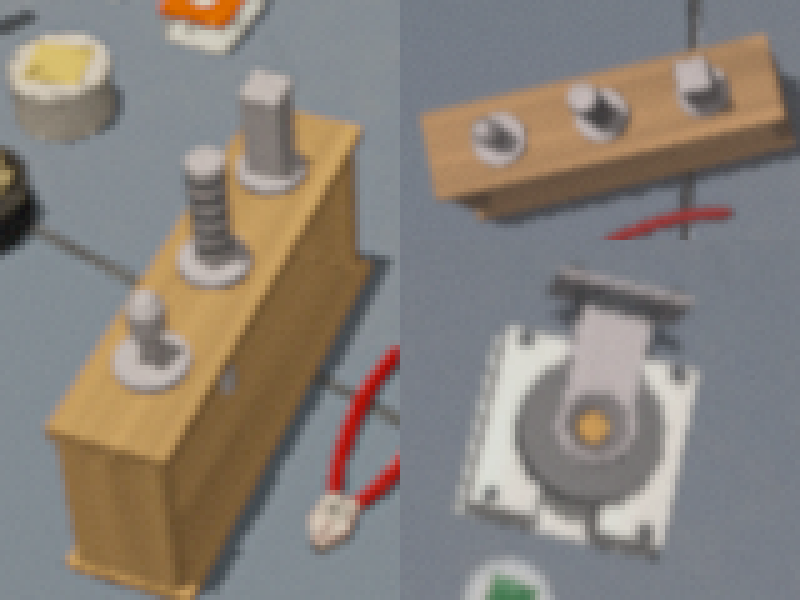

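The crop shows the drift (ringed round handle) in the middle hole: top end at top-view pixel (238.3,196.5), collar at (243,200). The square thick drift is on the right and the punch on the left. The brass pin is at top-view (373.6,217.4), inside the dish.

```bash
cat > h.py <<'E'
import numpy as np,cv2
def plane(d,u,v,z):
    p=np.linalg.inv(d["mtx"])@[u,v,1];w=d["T"][:3,:3]@p;o=d["T"][:3,3];return np.round(o+w*(z-o[2])/w[2],1)
E
python3 - <<'E'
from h import *
t=np.load("pics/top0.npz");s=np.load("pics/scene0.npz")
print("handle top T",plane(t,238.3,196.5,166),"S",plane(s,266,226.6,166))
print("collar T",plane(t,243,200.2,106),"S",plane(s,225+215/5,195+258/5,106))
for n,u,v in(("punch",193+98/4,172+138/4),("thick",193+300/4,172+86/4)):print(n,plane(t,u,v,106))
b=t["color"];h=cv2.cvtColor(b,cv2.COLOR_BGR2HSV)
# brass
m=((h[...,0]>10)&(h[...,0]<28)&(h[...,1]>120)).astype(np.uint8);q=m[180:250,335:415];ys,xs=np.nonzero(q);print("brass",xs.mean()+335,ys.mean()+180,len(xs),plane(t,xs.mean()+335,ys.mean()+180,85))
hs=cv2.cvtColor(s["color"],cv2.COLOR_BGR2HSV);m2=((hs[...,0]>10)&(hs[...,0]<28)&(hs[...,1]>120))[165:220,320:385];ys,xs=np.nonzero(m2);print("brassS",len(xs),xs.mean()+320 if len(xs) else 0,ys.mean()+165 if len(ys) else 0)
if len(xs):print(plane(s,xs.mean()+320,ys.mean()+165,85))
# boss in top depth
print(t["depth"][205:230:3,360:390:3].round())
m=((h[...,0]>5)&(h[...,0]<25)&(h[...,1]>60)&(h[...,2]>100)).astype(np.uint8);q=np.zeros_like(m);q[170:235,190:300]=m[170:235,190:300]
c=max(cv2.findContours(q,0,2)[0],key=cv2.contourArea);rr=cv2.minAreaRect(c);print(rr)
for p in cv2.boxPoints(rr):print(plane(t,*p,100))
E
```

```text
handle top T [501.4 169.1 166. ] S [501.8 169.9 166. ]
collar T [503.  169.5 106. ] S [500.6 171.4 106. ]
punch [486.3 232.1 106. ]
thick [520.9 107.7 106. ]
brass 373.0 217.0 21 [ 467.7 -157.8   85. ]
brassS 0 0 0
[[1020. 1025.  988.  984.  983.  985.  984.  984. 1021. 1018.]
 [1019.  991.  986.  982.  986.  985.  982.  983.  989. 1018.]
 [ 986.  987.  985.  969.  973.  974.  970.  984.  984. 1016.]
 [ 983.  988.  980.  971.  985.  980.  972.  968.  987.  987.]
 [ 983.  985.  981.  972.  981.  979.  973.  968.  986.  984.]
 [ 982.  984.  983.  963.  975.  977.  966.  982.  980.  984.]
 [ 981.  982.  981.  984.  972.  965.  982.  981.  983. 1012.]
 [1011.  981.  981.  982.  981.  980.  980.  981.  982. 1012.]
 [1010. 1056.  979.  978.  980.  979.  979.  983. 1011. 1009.]]
((243.89892578125, 203.93821716308594), (28.86078643798828, 90.00140380859375), 76.4295654296875)
[501.9 286.7 100. ]
[559.1  68.6 100. ]
[487.3  49.5 100. ]
[431.6 264.9 100. ]
```

Emit:
{"method": "apply_moves", "body": {"steps": [[1,0,0,0,0,0,-1],[1,0,0,0,0,0,-1],[1,0,0,0,0,0,-1],[1,0,0,0,0,0,-1],[1,0,0,0,0,0,-1],[1,0,0,0,0,0,-1],[1,0,0,0,0,0,-1],[1,0,0,0,0,0,-1]]}}

```text
time: 0.9
tool_pos: [235.7, -551.4, 230.7]
tcp_rot: [-180.0, -0.0, 63.3]
ft_force: [0.3, 0.6, 0.4]
finger_gap: 85.2
grip_force: 0.0
```

Emit:
{"method": "apply_moves", "body": {"steps": [[1,0,0,0,0,0,-1],[1,0,0,0,0,0,-1],[1,0,0,0,0,0,-1],[1,0,0,0,0,0,-1],[1,0,0,0,0,0,-1],[1,0,0,0,0,0,-1],[1,0,0,0,0,0,-1],[1,0,0,0,0,0,-1]]}}

```text
time: 1.7
tool_pos: [235.7, -551.4, 230.6]
tcp_rot: [-180.0, -0.1, 103.3]
ft_force: [0.2, -0.1, -0.4]
finger_gap: 85.4
grip_force: 0.0
```

Emit:
{"method": "apply_moves", "body": {"steps": [[1,40,26,0,0,0,0],[1,40,26,0,0,0,0],[1,40,26,0,0,0,0],[1,40,26,0,0,0,0],[1,40,26,0,0,0,0],[1,40,26,0,0,0,0],[1,40,26,0,0,0,0],[1,40,26,0,0,0,0]]}}

```text
time: 2.5
tool_pos: [365.6, -190.9, 231.0]
tcp_rot: [180.0, -0.0, 103.1]
ft_force: [1.5, -0.2, 1.2]
finger_gap: 85.5
grip_force: 0.0
```

Emit:
{"method": "apply_moves", "body": {"steps": [[1,40,27,0,0,0,0],[1,40,27,0,0,0,0],[1,40,27,0,0,0,0],[1,40,27,0,0,0,0],[1,40,27,0,0,0,0],[1,40,27,0,0,0,0],[1,40,26,0,0,0,0],[1,40,26,0,0,0,-0.5]]}}

```text
time: 3.3
tool_pos: [501.4, 169.5, 230.9]
tcp_rot: [-180.0, 0.0, 105.7]
ft_force: [1.2, -0.7, -0.6]
finger_gap: 85.0
grip_force: 0.0
```

```bash
python3 - <<'E'
from bench import r
import cv2,numpy as np
s=r.sense();d=r.snapshot("wrist");cv2.imwrite("pics/w1.png",d["color"])
np.savez("pics/w1.npz",**d,pos=s["tool_pos"],rot=s["tcp_rot"]);print(s["tool_pos"],s["tcp_rot"],d["hand_eye"].round(3).tolist(),d["mtx"].tolist())
E
```

```text
[501.35763513 169.52423904 230.90866343] [-1.79978110e+02  8.05371526e-03  1.05668823e+02] [[-0.0, -0.966, -0.258, 64.888], [1.0, -0.001, 0.001, 1.679], [-0.001, -0.258, 0.966, -141.732], [0.0, 0.0, 0.0, 1.0]] [[332.1192903086238, 0.0, 321.347257173556], [0.0, 332.1192903086238, 198.13636551522802], [0.0, 0.0, 1.0]]
```

View pics/w1.png

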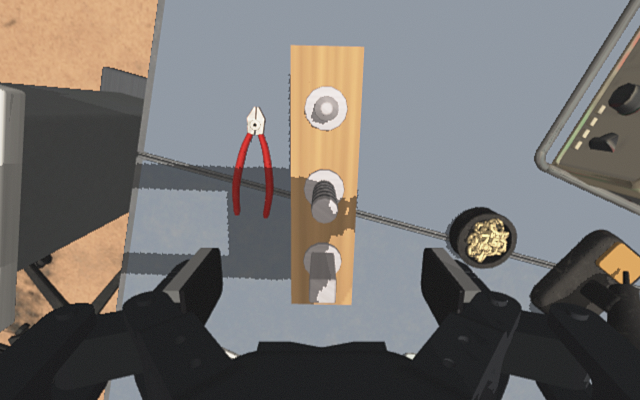

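The wrist view shows the drift between the fingers: top end at about (325,211), collar at (324,188). The punch collar is at (326,108) and the thick drift's at (322,264).

```bash
cat >> h.py <<'E'
from scipy.spatial.transform import Rotation as Ro
def wr(d):
    T=np.eye(4);T[:3,:3]=Ro.from_euler("xyz",d["rot"],degrees=True).as_matrix();T[:3,3]=d["pos"]
    return dict(mtx=d["mtx"],T=T@d["hand_eye"])
E
python3 - <<'E'
from h import *
d=wr(np.load("pics/w1.npz"))
for n,u,v,z in(("top",325,211,166),("collar",324,188,106),("punch",326,108,106),("thick",322,264,106)):print(n,plane(d,u,v,z))
E
```

```text
top [505.1 171.7 166. ]
collar [504.6 172.9 106. ]
punch [488.8 234.6 106. ]
thick [521.6 106.6 106. ]
```

Emit:
{"method": "apply_moves", "body": {"steps": [[1,1,2,14,0,0,0],[1,0,0,14,0,0,0],[1,0,0,14,0,0,0],[1,0,0,14,0,0,0],[1,0,0,14,0,0,0],[1,0,0,14,0,0,0],[1,0,0,14,0,0,0],[1,0,0,11,0,0,0]]}}

```text
time: 4.15
tool_pos: [502.6, 168.7, 120.8]
tcp_rot: [-180.0, -0.0, 105.6]
ft_force: [-0.3, 0.1, -0.2]
finger_gap: 85.2
grip_force: 0.0
```

Emit:
{"method": "apply_moves", "body": {"steps": [[-1,0,0,0,0,0,0],[-1,0,0,0,0,0,0],[-1,0,0,0,0,0,0],[-1,0,0,0,0,0,0],[-1,0,0,0,0,0,0],[-1,0,0,0,0,0,0],[-1,0,0,0,0,0,0],[-1,0,0,0,0,0,0]], "squeeze": 80}}

```text
time: 4.95
tool_pos: [503.5, 169.1, 123.3]
tcp_rot: [179.9, 0.0, 105.6]
ft_force: [-0.6, 0.1, 5.3]
finger_gap: 16.4
grip_force: 77.8
```

Emit:
{"method": "apply_moves", "body": {"steps": [[-1,0,0,-10,0,0,0],[-1,0,0,-20,0,0,0],[-1,0,0,-22,0,0,0],[-1,0,0,-22,0,0,0],[-1,0,0,-22,0,0,0],[-1,0,0,-22,0,0,0],[-1,0,0,-22,0,0,0],[-1,0,0,-22,0,0,0]]}}

```text
time: 5.75
tool_pos: [502.6, 168.8, 285.4]
tcp_rot: [-180.0, -0.0, 105.6]
ft_force: [0.2, 0.8, -1.0]
finger_gap: 16.2
grip_force: 78.0
```

```bash
python3 - <<'E'
from bench import r
import cv2,numpy as np
s=r.sense();print(s["tool_pos"],s["tcp_rot"],s["ft_force"],s["finger_gap"])
d=r.snapshot("scene");np.savez("pics/s2.npz",**d)
w=r.snapshot("wrist");np.savez("pics/w2.npz",**w,pos=s["tool_pos"],rot=s["tcp_rot"])
f=lambda i,x,y,ww,h,k:cv2.resize(i[y:y+h,x:x+ww],None,fx=k,fy=k)
A=np.vstack([f(d["color"],180,80,200,150,4)[:600]])
cv2.imwrite("pics/c2.png",A)
E
```

```text
[502.61268719 168.82332051 285.41192203] [-1.79978789e+02 -6.04733140e-04  1.05632863e+02] [ 0.22895924  0.79235802 -1.03943551] 16.172775359174864
```

View pics/c2.png

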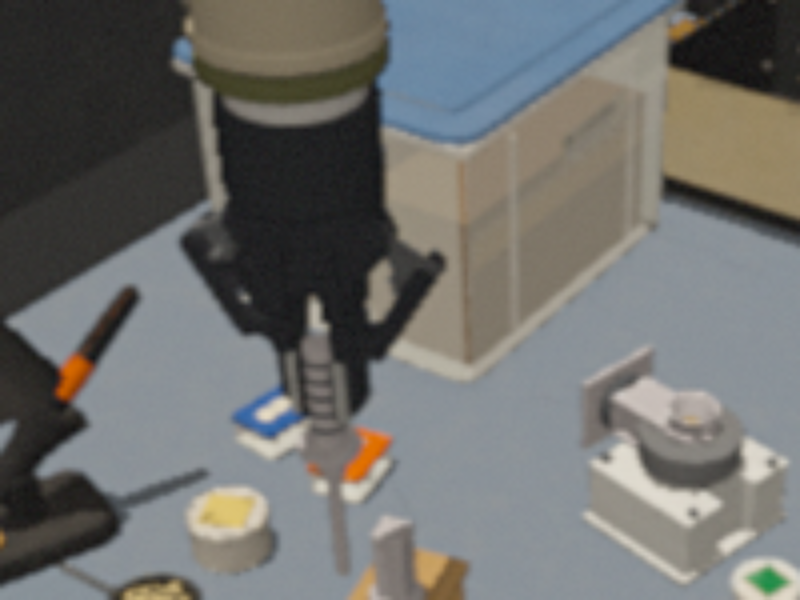

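The crop shows the drift held: handle top at scene pixel (259.2,163.5), tip at (265.8,223). The handle looks slightly tilted. I'll compute that, and also get the castor's rim from the scene view.

```bash
python3 - <<'E'
from h import *
d=np.load("pics/s2.npz")
tip=plane(d,265.8,223,176);top=plane(d,259.2,163.5,328);print(tip,top,plane(d,180+328/4,80+445/4,176+89))
P=lambda p:(lambda c:(d["mtx"]@(c/c[2]))[:2].round(1))((np.linalg.inv(d["T"])@[*p,1])[:3])
print("expected tip px",P([502.6,168.8,176]),"top",P([502.6,168.8,328]))
# rim of boss: crop centre (694,408)
print("mouth S",plane(d,180+694/4,80+406/4,102))
t=np.load("pics/top0.npz")
print("mouth T",plane(t,373.3,217.2,86),plane(t,373.3,217.2,102))
g=cv2.cvtColor(t["color"],cv2.COLOR_BGR2GRAY);c=cv2.resize(g[195:240,350:400],None,fx=8,fy=8,interpolation=cv2.INTER_CUBIC)
print(cv2.HoughCircles(c,cv2.HOUGH_GRADIENT,1,20,param1=80,param2=20,minRadius=30,maxRadius=130))
E
```

```text
[502.  169.2 176. ] [506.8 165.5 328. ] [501.6 171.2 265. ]
expected tip px [265.7 222.8] top [259.8 165. ]
mouth S [ 465.8 -158.8  102. ]
mouth T [ 467.1 -158.4   86. ] [ 465.  -156.1  102. ]
None
```

Emit:
{"method": "apply_moves", "body": {"steps": [[-1,-25,-10,0,0,0,0],[-1,-42,-17,0,0,0,0],[-1,-42,-17,0,0,0,0],[-1,-42,-17,0,0,0,0],[-1,-42,-17,0,0,0,0],[-1,-42,-17,0,0,0,0],[-1,-42,-17,0,0,0,0],[-1,-28,-11,0,0,0,0]]}}

```text
time: 6.65
tool_pos: [465.4, -160.5, 282.8]
tcp_rot: [-179.9, -0.0, 105.5]
ft_force: [0.2, 0.8, -0.6]
finger_gap: 16.4
grip_force: 78.2
```

Emit:
{"method": "apply_moves", "body": {"steps": [[-1,0,0,15,0,0,0],[-1,0,0,15,0,0,0],[-1,0,0,15,0,0,0],[-1,0,0,10,0,0,0],[-1,0,0,5,0,0,0],[-1,0,0,0,0,0,0],[-1,0,0,0,0,0,0],[-1,0,0,0,0,0,0]]}}

```text
time: 7.45
tool_pos: [467.2, -157.9, 225.2]
tcp_rot: [179.9, 0.1, 105.7]
ft_force: [0.2, 0.2, -1.4]
finger_gap: 16.5
grip_force: 78.2
```

```bash
python3 - <<'E'
from bench import r
import cv2,numpy as np
s=r.sense();print(s["tool_pos"],s["tcp_rot"],s["ft_force"])
d=r.snapshot("scene");t=r.snapshot("wrist");u=r.snapshot("top")
f=lambda i,x,y,ww,h,k:cv2.resize(i[y:y+h,x:x+ww],None,fx=k,fy=k)
np.savez("pics/s3.npz",**d)
cv2.imwrite("pics/c3.png",np.hstack([f(d["color"],310,100,80,120,5),f(t["color"],160,80,320,300,1.25)[:375] if 0 else cv2.resize(t["color"][100:400,200:450],(400,600))]))
E
```

```text
[ 467.22783347 -157.94627826  225.19414371] [1.79933172e+02 5.56446687e-02 1.05658576e+02] [ 0.19782445  0.19778324 -1.35066778]
```

View pics/c3.png

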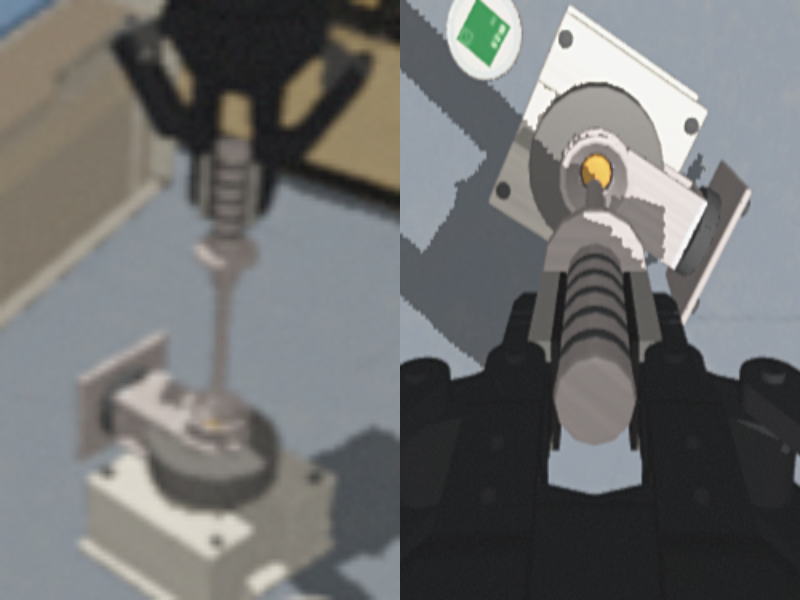

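The tip sits over the dish in both views, with the brass pin visible beneath it at crop (597,170). Now I'll drive down.

Emit:
{"method": "apply_moves", "body": {"steps": [[-1,0,0,4,0,0,0],[-1,0,0,4,0,0,0],[-1,0,0,4,0,0,0],[-1,0,0,4,0,0,0],[-1,0,0,4,0,0,0],[-1,0,0,4,0,0,0],[-1,0,0,4,0,0,0],[-1,0,0,4,0,0,0]]}}

```text
time: 8.4
tool_pos: [467.0, -158.2, 192.9]
tcp_rot: [180.0, 0.0, 105.6]
ft_force: [-2.6, 0.8, 7.0]
finger_gap: 16.2
grip_force: 78.8
```

Emit:
{"method": "apply_moves", "body": {"steps": [[-1,0,0,2,0,0,0],[-1,0,0,2,0,0,0],[-1,0,0,2,0,0,0],[-1,0,0,2,0,0,0],[-1,0,0,2,0,0,0],[-1,0,0,2,0,0,0],[-1,0,0,2,0,0,0],[-1,0,0,2,0,0,0]]}}

```text
time: 9.2
tool_pos: [467.0, -158.2, 177.3]
tcp_rot: [180.0, 0.1, 105.6]
ft_force: [-2.3, 0.4, 6.4]
finger_gap: 16.0
grip_force: 78.8
```

Emit:
{"method": "apply_moves", "body": {"steps": [[-1,0,0,2,0,0,0],[-1,0,0,2,0,0,0],[-1,0,0,2,0,0,0],[-1,0,0,2,0,0,0],[-1,0,0,2,0,0,0],[-1,0,0,2,0,0,0],[-1,0,0,2,0,0,0],[-1,0,0,2,0,0,0]]}}

```text
time: 10.0
tool_pos: [467.0, -158.2, 161.3]
tcp_rot: [180.0, 0.1, 105.6]
ft_force: [-1.9, 0.6, 6.5]
finger_gap: 16.5
grip_force: 78.8
```

Emit:
{"method": "apply_moves", "body": {"steps": [[-1,0,0,1,0,0,0],[-1,0,0,1,0,0,0],[-1,0,0,1,0,0,0],[-1,0,0,1,0,0,0],[-1,0,0,1,0,0,0],[-1,0,0,1,0,0,0],[-1,0,0,0,0,0,0],[-1,0,0,0,0,0,0]]}}

```text
time: 10.8
tool_pos: [467.0, -158.2, 155.1]
tcp_rot: [180.0, 0.0, 105.6]
ft_force: [-2.4, 1.2, 5.2]
finger_gap: 16.5
grip_force: 78.8
```

Emit:
{"method": "apply_moves", "body": {"steps": [[-1,0,0,0.5,0,0,0],[-1,0,0,0.5,0,0,0],[-1,0,0,0.5,0,0,0],[-1,0,0,0.5,0,0,0],[-1,0,0,0,0,0,0],[-1,0,0,0,0,0,0],[-1,0,0,0,0,0,0],[-1,0,0,0,0,0,0]]}}

```text
time: 11.6
tool_pos: [467.0, -158.2, 153.2]
tcp_rot: [180.0, 0.0, 105.6]
ft_force: [-1.8, 1.3, 5.2]
finger_gap: 16.5
grip_force: 78.8
```

Emit:
{"method": "apply_moves", "body": {"steps": [[-1,0,0,-5,0,0,0],[-1,0,0,-15,0,0,0],[-1,0,0,-19,0,0,0],[-1,0,0,-19,0,0,0],[-1,0,0,-19,0,0,0],[-1,0,0,-19,0,0,0],[-1,0,0,-19,0,0,0],[-1,0,0,-15,0,0,0]]}}

```text
time: 12.4
tool_pos: [467.1, -158.1, 284.7]
tcp_rot: [179.9, 0.1, 105.6]
ft_force: [0.7, 0.0, -1.5]
finger_gap: 16.5
grip_force: 78.1
```

```bash
python3 - <<'E'
from bench import r
import cv2,numpy as np
s=r.sense();print(s["tool_pos"],s["tcp_rot"],s["ft_force"])
d=r.snapshot("scene");t=r.snapshot("wrist")
f=lambda i,x,y,ww,h,k:cv2.resize(i[y:y+h,x:x+ww],None,fx=k,fy=k)
np.savez("pics/s4.npz",**d)
cv2.imwrite("pics/c4.png",np.hstack([f(d["color"],310,80,80,120,5),cv2.resize(t["color"][100:400,200:450],(400,600))]))
E
```

```text
[ 467.05586062 -158.09729258  284.69040758] [1.79907828e+02 7.51756449e-02 1.05636214e+02] [ 0.73499304  0.04651144 -1.51748584]
```

View pics/c4.png

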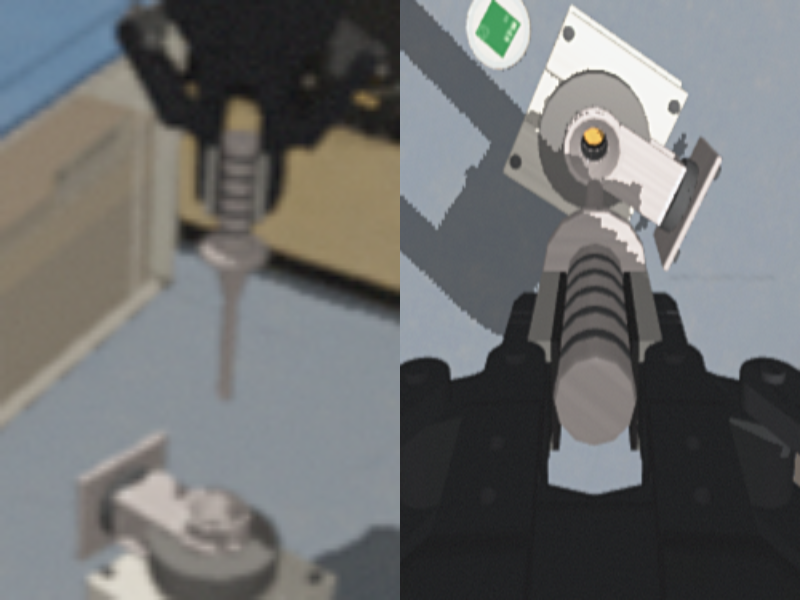

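The picture shows the brass deep in the bore, with black bush visible around it at crop (593,140). The drift is still straight, with its tip at scene (355.2,159.2).

```bash
python3 - <<'E'
from h import *
d=np.load("pics/s4.npz")
P=lambda p:(lambda c:(d["mtx"]@(c/c[2]))[:2].round(1))((np.linalg.inv(d["T"])@[*p,1])[:3])
print(P([467.1,-158.1,175.4]),P([467.1,-158.1,327.4]),"seen top",310+239/5,80+130/5)
def tool(dx,yaw):
    return Ro.from_euler("xyz",[180,0,yaw],degrees=True).as_matrix().T@dx
print(tool(np.array([503.5-467.1,169.1+158.1,0]),105.6))
E
```

```text
[354.5 159.2] [358.  106.7] seen top 357.8 106.0
[3.05358110e+02 1.23049683e+02 1.50692400e-14]
```

Emit:
{"method": "apply_moves", "body": {"steps": [[-1,25,10,0,0,0,0],[-1,42,17,0,0,0,0],[-1,42,17,0,0,0,0],[-1,42,17,0,0,0,0],[-1,42,17,0,0,0,0],[-1,42,17,0,0,0,0],[-1,42,17,0,0,0,0],[-1,28,11,0,0,0,0]]}}

```text
time: 13.3
tool_pos: [502.3, 171.8, 281.2]
tcp_rot: [-179.9, -0.0, 105.7]
ft_force: [0.6, -0.7, 0.3]
finger_gap: 16.1
grip_force: 78.1
```

Emit:
{"method": "apply_moves", "body": {"steps": [[-1,0,0,0,0,0,0],[-1,0,0,0,0,0,0],[-1,0,0,10,0,0,0],[-1,0,0,10,0,0,0],[-1,0,0,10,0,0,0],[-1,0,0,5,0,0,0],[-1,0,0,0,0,0,0],[-1,0,0,0,0,0,0]]}}

```text
time: 14.1
tool_pos: [503.0, 168.7, 247.3]
tcp_rot: [-180.0, -0.0, 105.6]
ft_force: [-0.3, -0.1, -1.5]
finger_gap: 16.0
grip_force: 78.2
```

Emit:
{"method": "apply_moves", "body": {"steps": [[-1,0.5,0.5,6,0,0,0],[-1,0,0,6,0,0,0],[-1,0,0,6,0,0,0],[-1,0,0,6,0,0,0],[-1,0,0,6,0,0,0],[-1,0,0,6,0,0,0],[-1,0,0,6,0,0,0],[-1,0,0,6,0,0,0]]}}

```text
time: 14.9
tool_pos: [503.3, 169.5, 198.8]
tcp_rot: [-180.0, -0.0, 105.6]
ft_force: [-0.7, 0.2, -1.7]
finger_gap: 16.3
grip_force: 78.2
```

Emit:
{"method": "apply_moves", "body": {"steps": [[-1,0,0,8,0,0,0],[-1,0,0,8,0,0,0],[-1,0,0,8,0,0,0],[-1,0,0,8,0,0,0],[-1,0,0,8,0,0,0],[-1,0,0,8,0,0,0],[-1,0,0,8,0,0,0],[-1,0,0,4,0,0,0]]}}

```text
time: 15.7
tool_pos: [502.8, 169.4, 138.1]
tcp_rot: [-179.9, -0.0, 105.6]
ft_force: [-0.6, -1.2, -1.2]
finger_gap: 16.2
grip_force: 78.2
```

Emit:
{"method": "apply_moves", "body": {"steps": [[-1,0,0,3,0,0,0],[-1,0,0,3,0,0,0],[-1,0,0,3,0,0,0],[-1,0,0,2,0,0,0],[-1,0,0,1,0,0,0],[-1,0,0,1,0,0,0],[-1,0,0,0,0,0,0],[-1,0,0,0,0,0,0]]}}

```text
time: 16.5
tool_pos: [503.3, 169.6, 126.4]
tcp_rot: [180.0, 0.0, 105.6]
ft_force: [0.3, 0.5, -0.6]
finger_gap: 15.8
grip_force: 78.2
```

Emit:
{"method": "apply_moves", "body": {"steps": [[-1,0,0,1,0,0,0],[-1,0,0,1,0,0,0],[-1,0,0,0.5,0,0,0],[-1,0,0,0,0,0,0],[-1,0,0,0,0,0,0],[-1,0,0,0,0,0,0],[-1,0,0,0,0,0,0],[-1,0,0,0,0,0,0]]}}

```text
time: 17.3
tool_pos: [503.3, 169.5, 123.8]
tcp_rot: [180.0, 0.0, 105.6]
ft_force: [-0.1, 0.4, -1.6]
finger_gap: 16.2
grip_force: 78.2
```

Emit:
{"method": "apply_moves", "body": {"steps": [[1,0,0,0,0,0,0],[1,0,0,0,0,0,0],[1,0,0,0,0,0,0],[1,0,0,0,0,0,0],[1,0,0,0,0,0,0],[1,0,0,0,0,0,0],[1,0,0,0,0,0,0],[1,0,0,0,0,0,0]]}}

```text
time: 18.1
tool_pos: [503.3, 169.5, 123.8]
tcp_rot: [-180.0, 0.0, 105.6]
ft_force: [-0.3, -0.0, -0.3]
finger_gap: 85.7
grip_force: 0.0
```

Emit:
{"method": "apply_moves", "body": {"steps": [[1,0,0,-10,0,0,0],[1,0,0,-15,0,0,0],[1,0,0,-17,0,0,0],[1,0,0,-17,0,0,0],[1,0,0,-17,0,0,0],[1,0,0,-17,0,0,0],[1,0,0,-10,0,0,0],[1,0,0,-5,0,0,0]]}}

```text
time: 18.9
tool_pos: [504.1, 169.7, 234.1]
tcp_rot: [179.8, 0.0, 105.6]
ft_force: [-0.1, -0.1, -1.0]
finger_gap: 85.6
grip_force: 0.0
```

```bash
python3 - <<'E'
from bench import r
import cv2,numpy as np
s=r.sense();print(s["time"],s["tool_pos"],s["finger_gap"])
d=r.snapshot("scene");t=r.snapshot("wrist")
cv2.imwrite("pics/c5.png",np.hstack([cv2.resize(d["color"][195:315,225:305],(400,600)),cv2.resize(t["color"][50:350,200:400],(400,600))]))
E
```

```text
18.9 [504.10510018 169.73044201 234.14628049] 85.63646713485521
```

View pics/c5.png

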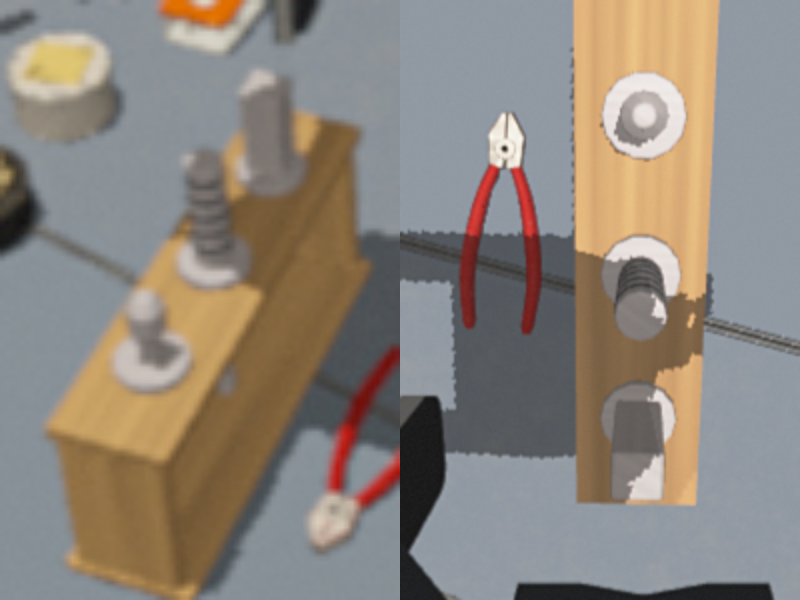

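The picture shows the drift hanging upright in the middle hole again (collar at crop (215,262), same as at the start). The other two tools are unmoved and the gripper is clear.

```bash
python3 -c "
from bench import r
print(r.hand_in())"
```

```text
the job is handed in; nothing more can be done
None
```

The job is handed in at about 19 s, with no verdict returned: the pin was driven an estimated 44 mm (from arm height, not read directly) into the catch bush, the slim drift hangs released in its middle hole, and the other two tools look unmoved.

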